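# Slide a test tile under the jig's spring clip

### The job

Load the flat tile that lies in the lane into the decorating jig without picking it up: with one fingertip press the clip's long thumb bar down and keep it down, so that the nose stands clear, while the other fingertip pushes the tile along the lane under the nose until it is fully home against the end stop. Only then let the bar up, so that the clip comes down on the tile and holds it, and move clear. Do not lift or tip the tile, and leave everything else where it stands.

Things in the scene. Friction and masses are not known exactly. Their poses are not given: they have to be found in the camera images.
- jig: Flat plywood board 225 x 245 x 8 mm lying fixed on the table, carrying the lane, the end stop and the clip. Origin on the table under the middle line of the lane; +x runs along the lane towards the end stop, +y is the side where the clip's hinge and thumb bar are, z up. The board reaches x = -130 to +95, y = -141 to +104 mm.
- lane (a point): Point on the lane's floor, 18 mm above the table, straight above the jig's origin, axes as the jig's; called the lane frame below. The floor runs from x = -130 to +60 mm, 54 mm wide between two rails (y = 27 to 31 mm either side) that stand 6 mm above it, open at the -x end.
- stop (a point): Middle of the end stop's face on the lane floor (lane frame x = +60 mm): a fixed aluminium bar across the lane, 62 mm wide, 12 mm thick, 13 mm high. A tile that is home touches it. A finger still pressing the tile against it would drag the tile up when raised: ease back a few mm first, bar still down.
- tile: The work: loose flat white fired-clay tile 60 mm (its x, along the lane) x 50 mm x 10 mm thick, about 70 g. Origin at the centre of its underside. It starts flat in the lane, its x along the lane's, its front edge 15 to 50 mm short of the clip's nose. Home, its centre is at x = +30 mm of the lane frame and its rear edge at x = 0.
- rocker (a joint): Angle of the steel spring clip, a see-saw across the lane's +y rail: press its thumb bar down and its nose rises. 0 = closed, nose 5 mm above the empty lane floor, blocking a tile; 0.139 = nose resting on the tile; from 0.17 the tile passes beneath; 0.36 = hard limit, bar right down. It springs back when released.
- axle (a point): Middle of the clip's axle: parallel to the lane, 16 mm above the lane floor, at x = 40, y = 40 mm of the lane frame, between two fixed hinge lugs (x = 19 to 61, y = 34 to 46 mm, tops 22 mm above the lane floor).
- bar (a point): On top of the clip's thumb bar, mid-width, moving with it (lane frame x = -50, y = 76 mm). The bar is a steel strip beside and parallel to the lane, 3 mm thick, x = -120 to +55, y about 60 to 88 mm. Heights of its top over the lane floor: released 15 mm, tilted 0.3 rad, outer edge higher; at 0.30 rad level, 4 mm; at the limit 2 mm. 4.5 N starts it, 9 N bottoms it.
- bar_end (a point): On top of the thumb bar at its free -x end, mid-width (lane frame x = -120 mm). A fingertip may press anywhere along the bar and slide along it; with the bar pressed, a second fingertip at the same height, about 70 mm to the -y side, is low in the lane, where it can push the tile's rear edge.
- nose (a point): Lowest point of the clip's nose, a rounded steel lip over the middle of the lane: 20 mm long along the lane (lane frame x = 30 to 50 mm), 8 mm across, at y = 4 mm.
- disc: Bystander: terracotta disc, 42 mm across, 8 mm thick, lying on the jig's board. Origin under its centre.
- prop: Bystander: plaster kiln prop, upright cylinder 28 mm across, 38 mm tall, on the jig's board. Origin under its centre.
- glaze: Bystander: white squeeze bottle with black cap, 44 mm across, 110 mm tall, on the table just beyond the end-stop end of the board. Origin under its centre.
- dish: Bystander: shallow terracotta bowl, 110 mm across, 28 mm high, on the left of the table. Origin under its centre.
- tub: Bystander: clear plastic tub 150 x 110 x 60 mm on the left of the table. Origin under its centre.
- mug: Bystander: white cup 80 mm across, 90 mm tall, on the right of the table. Origin under its centre.
- spat: Bystander: spatula lying on the right of the table.
Things that resemble listed ones, but are neither listed nor needed, are in the scene too. Of the things like the tile, leave any that is blue or purple; of the rest the larger one is meant.

How it is judged:
By the outcome, as a careful person would: the job done as asked, in the order asked, and still so for the second after the job is handed in, with the robot touching nothing.
It also fails if it takes over 43 s, if anything falls off the work surface, if the arm or the gripper's body presses on something with over 40 N, if the wrist force passes 120 N, or if a joint passes its speed limit or range.

### The arm

A 6-joint arm with a two-finger parallel gripper is mounted at the origin on the work surface. World frame = base frame: x ahead of the robot, y to its left, z up, the work surface at z = 0. Lengths are in m, angles in rad, forces in N, time in s.
With the tool pointing down it reaches from about 0.375 to 0.975 m from the base axis. Payload 3.8 kg.
Tool frame: the origin (TCP) lies midway between the tips of the shut fingers; the grasp point (between the pads) lies 19 mm behind it; z points along the fingers, y is the direction in which the jaws open and shut (so a half turn about z gives the same grasp; the last joint's range is limited). The gripper opens to 85 mm and grips with 20 to 120 N. Pads are 22 mm wide; open, the fingers measure 114 mm over their backs; the gripper's body (76 mm by 85 mm) begins 54 mm behind the grasp point. The pads swing forward as they close: fully open they stand 13 mm farther back than shut.
Start: joints at [1.077, 0.264, 1.604, -0, 1.274, -0.037], TCP at [0.298, 0.606, 0.231] pointing down, gripper open.
Joint ranges: [-2.63, 2.63], [-0.94, 2.18], [0.31, 2.57], [-1.31, 4.45], [0, 2.66], [-2.55, 2.55]. Speed limits (rad/s): [2.57, 2.57, 3.14, 3.14, 3.14, 3.14].

### API

Orientations are given as a rotation vector (axis times angle).
In Python, from workcell import bot gives the robot as it stands.
- The arm moves only by the tool drive_tool, never from a script. Its argument "deltas" is a list of rows, each an object with "hand": the opening, from 0 (shut) to 1 (fully open); "offset": the shift along the world's x, y, z in cm, a list of three; "angular": the turn, a rotation vector about the world's x, y, z in degrees, a list of three. A call has 1 to 8 rows; each row is the pose to reach, as a shift and turn from the pose commanded when the call began; what a row does not reach only later rows make up. A row lasts 1/8 s, in which the tool goes at most 62.5 mm and 10.7 degrees, less where a joint would pass 70% of its speed; a pose out of reach is approached as far as the arm can. A call with a gripper value outside its range is refused whole. The fingers move at their own pace and stop on an object; "force" is the grip in N (left out, the last holds). Time passes only in rows, so rows that repeat a pose let the fingers close. It gives the time, the measured TCP pose, the force and the opening at its end, in the units of the state.
- bot.read_state(): the state, without advancing time (a new reading comes with each control period).
- bot.read_camera(name): name is "scene" or "top" or "wrist"; returns a dict with "frame" (480x640x3 uint8, blue, green, red), "mtx" (3x3 intrinsics, pixels), "R" (3x3) and "t" (3): a world point X has camera coordinates R X + t. Camera axes: x right, y down, z forward; pixel columns grow to the right and rows downward; lengths in m; the calibration is good to about 2 mm. A picture is of the moment at which its call begins. There is no depth.
- bot.finish_job(): hands the job in, once; it reports no verdict.
The state is a dict: "time": time; "q": joint angles; "joint_vel": joint speeds; "joint_torque": joint torques, N m; "tool_pos": TCP position; "tcp_rot": TCP orientation; "wrist_force": force on the tool from outside, world axes, zero at the start; "torque": the same for the moment, N m; "width": opening from 0.0 (shut) to 1.0 (fully open).
Only numpy, scipy, OpenCV 4.12 (cv2) and the standard library are available. Lean on these libraries where they do the work, as an engineer would, in place of code of your own. Each camera call takes 0.05 s, during which the arm holds its last target. There are 200 camera calls.

## Working session

There is one attempt and no reset: what is moved stays moved. The work goes in short steps, Python scripts to look and compute and a tool call to move; the robot and the scene stay as the last step left them, time stands still between calls to the robot, and variables do not carry over. Pictures are saved under pics/ and viewed, about 8 in all and at most 12, crops included, and the job is handed in when it is done.

Besides the shell and the picture viewer there is one more tool, called after "Call:" as name([rows], argument=value, ...), one row to a line, values as JSON. drive_tool: Moves the arm, as the interface text tells. Its arguments: {"type":"object","properties":{"deltas":{"type":"array"},"force":{"type":"number"}},"required":["deltas"]}

```bash
mkdir -p pics; ls
cat > h.py <<'E'
import numpy as np, cv2
from workcell import bot
def ray(c,u,v):
    d=c["R"].T@np.linalg.solve(c["mtx"],[u,v,1.]); o=-c["R"].T@c["t"]; return o,d
def onz(c,u,v,z):
    o,d=ray(c,u,v); return o+d*(z-o[2])/d[2]
def proj(c,X):
    p=c["mtx"]@(c["R"]@np.asarray(X,float)+c["t"]); return p[:2]/p[2]
def tri(c1,p1,c2,p2):
    o1,d1=ray(c1,*p1);o2,d2=ray(c2,*p2)
    s=np.linalg.lstsq(np.c_[d1,-d2],o2-o1,rcond=None)[0]
    a,b=o1+d1*s[0],o2+d2*s[1]; return (a+b)/2,np.linalg.norm(a-b)
E
python3 - <<'E'
from h import *
import pickle
s=bot.read_state(); print(s)
d={}
for n in("scene","top"):
    d[n]=bot.read_camera(n); cv2.imwrite(f"pics/{n}0.png",d[n]["frame"])
    print(n,-d[n]["R"].T@d[n]["t"],d[n]["mtx"][0,0])
pickle.dump(d,open("c0.pkl","wb"))
E
```

```text
pics
{'time': 0.0, 'q': array([ 1.07713125e+00,  2.64757042e-01,  1.60536092e+00, -1.33531206e-05,
        1.27367281e+00, -3.68988401e-02]), 'joint_vel': array([ 0.00104738,  0.00073106, -0.00089104,  0.00076837,  0.00032423,
       -0.0005859 ]), 'joint_torque': array([ 1.62205150e-03, -5.15111589e+01, -3.67308140e+01, -2.39725756e-05,
        1.31232943e-02,  4.52762094e-06]), 'tool_pos': array([0.29737343, 0.60516886, 0.22996645]), 'tcp_rot': array([-0.71113166, -3.05946755,  0.00333667]), 'wrist_force': array([-0.2066582 ,  0.1629599 ,  0.05556359]), 'torque': array([ 0.03762793,  0.05981699, -0.04300698]), 'width': 1.0030059635975088}
scene [ 1.01958778 -0.80649619  0.86242389] 509.60777382173234
top [ 0.35384991 -0.03300437  1.12911576] 492.8947345738417
```

View pics/scene0.png

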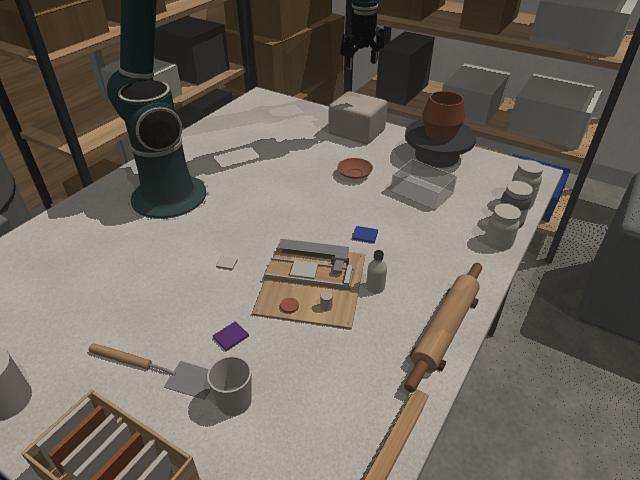

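View pics/top0.png

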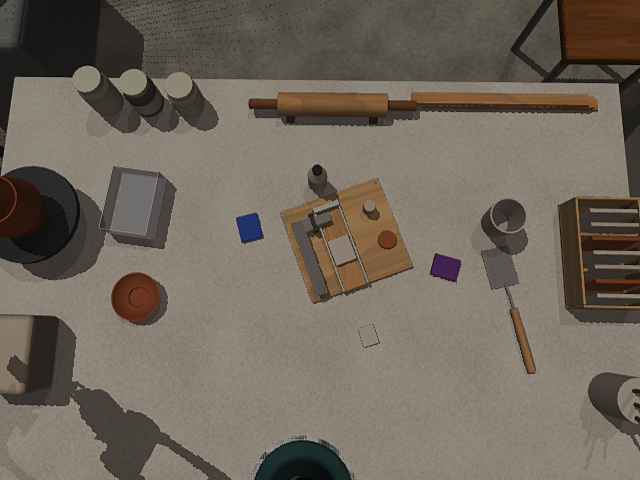

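Candidates for the tile: the white one in the lane at top (342,249), a smaller white one on the table at (369,335), a blue one (250,228) and a purple one (446,267). The one in the lane fits because it is white, the larger of the two, and in the lane. I'll confirm this in an enlarged crop.

Run:
```python
from h import *
import pickle
d=pickle.load(open("c0.pkl","rb"))
a=cv2.resize(d["top"]["frame"][155:355,265:425],None,fx=3,fy=3,interpolation=cv2.INTER_CUBIC)
b=cv2.resize(d["scene"]["frame"][230:335,245:395],None,fx=4,fy=4,interpolation=cv2.INTER_CUBIC)
cv2.imwrite("pics/ct.png",cv2.resize(d["top"]["frame"][170:310,270:420],None,fx=4,fy=4,interpolation=cv2.INTER_CUBIC)); cv2.imwrite("pics/cs.png",cv2.resize(b,None,fx=1.25,fy=1.25))
```

```text
(no output)
```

View pics/ct.png

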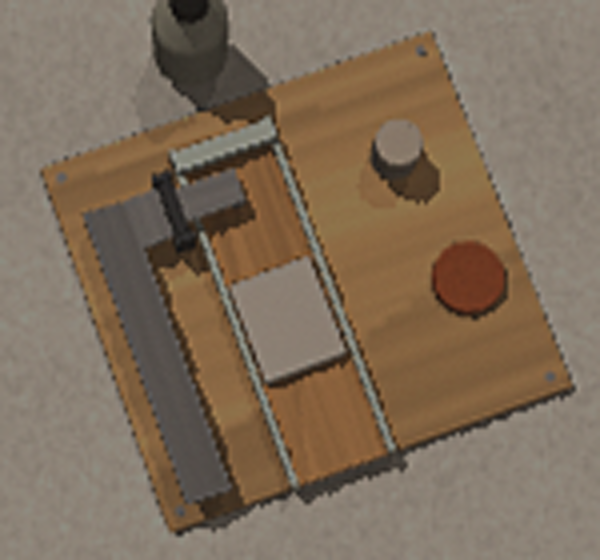

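View pics/cs.png

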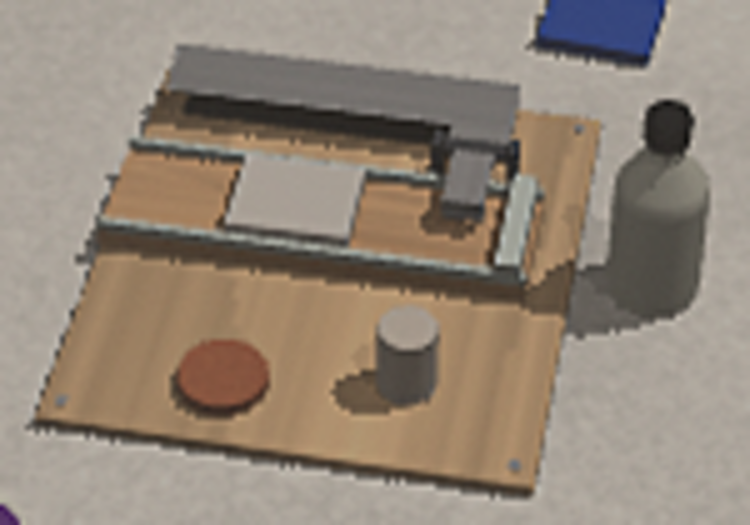

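Crop: the white tile lies in the lane with a top-crop centre of about (292,320). The bar is at left from (105,210) to (207,495), the nose at (225,190), and the stop at (223,145). This confirms the tile in the lane is the one meant.

```bash
cat >> h.py <<'E'
import pickle
E
python3 - <<'E'
from h import *
d=pickle.load(open("c0.pkl","rb")); T,S=d["top"],d["scene"]
ft=lambda p:((p[0]+.5)/4-.5+270,(p[1]+.5)/4-.5+170)
fs=lambda p:((p[0]+.5)/5-.5+245,(p[1]+.5)/5-.5+230)
loc=np.array([[95,104],[95,-141],[-130,-141],[-130,104]])/1e3
W=np.array([onz(T,*ft(p),.008)[:2] for p in [(42,172),(433,33),(573,386),(168,530)]])
Ws=np.array([onz(S,*fs(p),.008)[:2] for p in [(600,122),(533,488),(38,420)]])
def fit(L,W):
    a,b=L-L.mean(0),W-W.mean(0)
    th=np.arctan2((a[:,0]*b[:,1]-a[:,1]*b[:,0]).sum(),(a*b).sum())
    R=np.array([[np.cos(th),-np.sin(th)],[np.sin(th),np.cos(th)]]); t=W.mean(0)-R@L.mean(0)
    return th,R,t,np.linalg.norm(L@R.T+t-W,axis=1)*1e3
th,R,t,e=fit(loc,W); print("top",th,np.degrees(th),t,e)
th2,_,t2,e2=fit(loc[:3],Ws); print("scene",np.degrees(th2),t2,e2)
# heights by two views: points (top crop, scene crop)
for n,a,b in [("corner TR",(433,33),(533,488)),("bar far+y+x end",(85,213),(519,87)),("bar -x outer",(185,503),(180,45)),("bar -x inner",(228,487),(170,82)),
  ("tile rear -y",(345,350),(225,228)),("tile rear +y",(270,380),(243,160)),("tile front -y",(310,258),(348,240)),("tile front +y",(232,285),(365,172)),("stop +y",(172,157),(540,180)),("stop -y",(273,125),(522,278)),("nose tip",(243,185),(482,212)),("rail -y -x end",(398,458),(103,222))]:
    X,g=tri(T,ft(a),S,fs(b)); l=R.T@(X[:2]-t); print(n,X.round(4),"gap %.1f"%(g*1e3),"lane",(l*1e3).round(1),"z",round(X[2]*1e3-18,1))
np.savez("jig.npz",th=th,R=R,t=t)
s=bot.read_state(); 
for x,y in [(-110,76),(-110,6),(-130,76),(30,0)]: print(x,y,R@[x/1e3,y/1e3]+t)
from scipy.spatial.transform import Rotation as Ro
print(Ro.from_rotvec(s["tcp_rot"]).as_matrix().round(3))
E
```

```text
top 0.3640254203386887 20.85712022088262 [ 0.55787967 -0.06256565] [2.71280595 1.57938456 1.68823785 2.59906583]
scene 21.294715236370703 [ 0.5593288  -0.06219726] [1.46396295 1.71829904 1.68938401]
corner TR [ 0.6964 -0.1598  0.0083] gap 3.0 lane [  94.9 -140.2] z -9.7
bar far+y+x end [0.5777 0.0396 0.0372] gap 0.9 lane [54.9 88.4] z 19.2
bar -x outer [ 0.4157 -0.0205  0.0362] gap 0.3 lane [-117.9   89.9] z 18.2
bar -x inner [ 0.4254 -0.0439  0.033 ] gap 0.9 lane [-117.1   64.6] z 15.0
tile rear -y [ 0.5035 -0.109   0.0254] gap 0.6 lane [-67.4 -24.1] z 7.4
tile rear +y [ 0.4855 -0.067   0.0273] gap 0.5 lane [-69.2  21.7] z 9.3
tile front -y [ 0.5568 -0.0878  0.0268] gap 2.7 lane [-10.  -23.2] z 8.8
tile front +y [ 0.5398 -0.0442  0.0276] gap 1.4 lane [-10.4  23.6] z 9.6
stop +y [ 0.6143 -0.0078  0.0294] gap 4.1 lane [72.2 31.1] z 11.4
stop -y [ 0.6361 -0.0652  0.0236] gap 5.3 lane [ 72.2 -30.3] z 5.6
nose tip [ 0.6007 -0.0466  0.0323] gap 10.8 lane [45.7 -0.4] z 14.3
rail -y -x end [ 0.4469 -0.1364  0.0225] gap 7.9 lane [-130.   -29.5] z 4.5
-110 76 [ 0.42802889 -0.0307101 ]
-110 6 [ 0.4529516  -0.09612308]
-130 76 [ 0.40933947 -0.03783088]
30 0 [ 0.5859138  -0.05188449]
[[-0.897  0.441 -0.001]
 [ 0.441  0.897 -0.002]
 [ 0.    -0.002 -1.   ]]
```

Call:
drive_tool([
  {"hand": 0.72, "offset": [1.3, -5.5, 0], "angular": [0, 0, -10]},
  {"hand": 0.72, "offset": [2.6, -11, 0], "angular": [0, 0, -20]},
  {"hand": 0.72, "offset": [3.9, -16.5, 0], "angular": [0, 0, -30]},
  {"hand": 0.72, "offset": [5.2, -22, 0], "angular": [0, 0, -40]},
  {"hand": 0.72, "offset": [6.5, -27.5, 0], "angular": [0, 0, -50]},
  {"hand": 0.72, "offset": [7.8, -33, 0], "angular": [0, 0, -60]},
  {"hand": 0.72, "offset": [9.1, -38.5, 0], "angular": [0, 0, -70]},
  {"hand": 0.72, "offset": [10.4, -44, 0], "angular": [0, 0, -80]},
])

```text
time: 1.1
tool_pos: [0.4015, 0.164, 0.231]
tcp_rot: [2.517, 1.88, -0.0]
wrist_force: [0.6, -0.9, 0.8]
width: 0.722
```

Call:
drive_tool([
  {"hand": 0.72, "offset": [1.2, -4.5, 0], "angular": [0, 0, -10]},
  {"hand": 0.72, "offset": [2.4, -9, -1], "angular": [0, 0, -20]},
  {"hand": 0.72, "offset": [3.6, -13.5, -2], "angular": [0, 0, -30]},
  {"hand": 0.72, "offset": [4.6, -18, -4], "angular": [0, 0, -40]},
  {"hand": 0.72, "offset": [5.5, -22.5, -6], "angular": [0, 0, -50]},
  {"hand": 0.72, "offset": [5.5, -22.5, -8], "angular": [0, 0, -53]},
  {"hand": 0.72, "offset": [5.5, -22.5, -8], "angular": [0, 0, -53]},
  {"hand": 0.72, "offset": [5.5, -22.5, -8], "angular": [0, 0, -53]},
])

```text
time: 2.1
tool_pos: [0.4568, -0.0589, 0.1517]
tcp_rot: [3.089, 0.57, 0.0]
wrist_force: [0.2, -1.1, 0.1]
width: 0.718
```

Run:
```python
from h import *
from scipy.spatial.transform import Rotation as Ro
s=bot.read_state(); M=Ro.from_rotvec(s["tcp_rot"]).as_matrix(); print(s["time"],s["q"].round(2),s["tool_pos"],s["wrist_force"],s["width"]); print(M.round(3))
d={n:bot.read_camera(n) for n in("scene","top","wrist")}
pickle.dump(d,open("c1.pkl","wb"))
cv2.imwrite("pics/w1.png",d["wrist"]["frame"])
T,S=d["top"]["frame"],d["scene"]["frame"]
cv2.imwrite("pics/s1.png",cv2.resize(S[170:330,230:400],None,fx=4,fy=3.75,interpolation=cv2.INTER_CUBIC)[:600])
J=np.load("jig.npz"); l=J["R"].T@(s["tool_pos"][:2]-J["t"]); print("lane",l*1e3)
```

```text
2.1 [-0.18 -0.08  2.13  0.    1.09  1.02] [ 0.45681151 -0.05891687  0.15165362] [ 0.17793788 -1.07881992  0.10253253] 0.7177278222510854
[[ 0.934  0.357  0.   ]
 [ 0.357 -0.934  0.   ]
 [ 0.     0.    -1.   ]]
lane [-93.14617555  39.39386333]
```

View pics/w1.png

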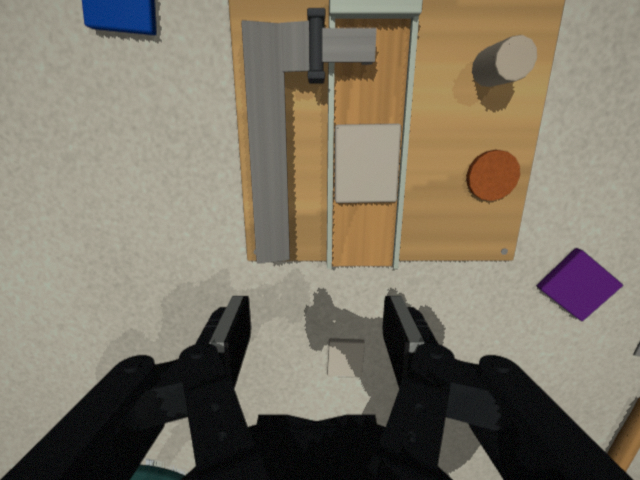

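View pics/s1.png

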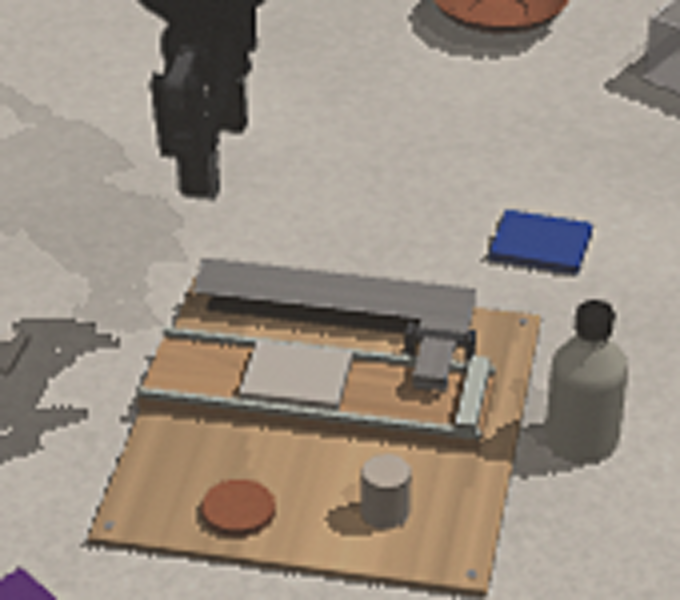

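Run:
```python
from h import *
d=pickle.load(open("c1.pkl","rb")); w=d["wrist"]; J=np.load("jig.npz"); R,t=J["R"],J["t"]
tcp=np.array([.45681,-.05892,.15165])
L=lambda X:(R.T@(X[:2]-t)*1e3).round(1)
print("cam",L(-w["R"].T@w["t"]),-w["R"].T@w["t"],"tcp px",proj(w,tcp))
for n,p,z in [("rail+y end",(331,268),24),("rail-y end",(397,268),24),("board -x+y",(248,262),8),("board -x-y",(514,262),8),("bar end out",(258,262),37),("bar end in",(289,262),33),
 ("tile r+",(337,204),28),("tile r-",(398,203),28),("tile f+",(336,125),28),("tile f-",(400,124),28),("stop +y front",(330,17),31),("stop -y",(421,14),31)]:
    print(n,L(onz(w,*p,z/1e3)))
ex=np.r_[R[:,0],0]
for f in (0,.011):
  for p in [(229,297),(250,297),(385,297),(408,297)]:
    o,v=ray(w,*p); s=(ex@(tcp-o)+f)/(ex@v); X=o+v*s; print("tip",f,p,L(X)-L(tcp),((X-tcp)[2]*1e3).round(1))
```

```text
cam [-9.9 40.8] [ 0.53406406 -0.0280037   0.29576821] tcp px [318.81358765 306.04244287]
rail+y end [-129.2   27.7]
rail-y end [-129.2  -29.9]
board -x+y [-130.4  103.2]
board -x-y [-130.  -141.1]
bar end out [-118.2   88.7]
bar end in [-119.9   63.4]
tile r+ [-71.3  23.9]
tile r- [-70.4 -25.2]
tile f+ [-10.9  25.9]
tile f- [-10.1 -22. ]
stop +y front [58.4 31.6]
stop -y [ 60.2 -29.8]
tip 0 (229, 297) [ 0.  45.4] -8.9
tip 0 (250, 297) [ 0.  34.8] -8.9
tip 0 (385, 297) [  0.  -33.6] -9.1
tip 0 (408, 297) [  0.  -45.3] -9.1
tip 0.011 (229, 297) [11.  39.6] 11.4
tip 0.011 (250, 297) [11.  30.4] 11.3
tip 0.011 (385, 297) [ 11. -29.] 11.2
tip 0.011 (408, 297) [ 11.  -39.1] 11.1
```

The lane frame agrees between the views to about 1–2 mm. The fingertips sit at lane y ≈ +74 (on the bar) and +4 (in the lane), about 8–11 mm above TCP height. I'll descend to just above the bar, then press in small steps.

Call:
drive_tool([
  {"hand": 0.72, "offset": [0, 0, -3], "angular": [0, 0, 0]},
  {"hand": 0.72, "offset": [0, 0, -6], "angular": [0, 0, 0]},
  {"hand": 0.72, "offset": [0, 0, -9], "angular": [0, 0, 0]},
  {"hand": 0.72, "offset": [0, 0, -11], "angular": [0, 0, 0]},
  {"hand": 0.72, "offset": [0, 0, -12], "angular": [0, 0, 0]},
  {"hand": 0.72, "offset": [0, 0, -12], "angular": [0, 0, 0]},
])

```text
time: 3.0
tool_pos: [0.4567, -0.0589, 0.0313]
tcp_rot: [-3.09, -0.569, 0.0]
wrist_force: [0.3, 0.3, 0.7]
width: 0.722
```

Call:
drive_tool([
  {"hand": 0.72, "offset": [0, 0, -0.4], "angular": [0, 0, 0]},
  {"hand": 0.72, "offset": [0, 0, -0.8], "angular": [0, 0, 0]},
  {"hand": 0.72, "offset": [0, 0, -0.8], "angular": [0, 0, 0]},
])

```text
time: 3.38
tool_pos: [0.4581, -0.0595, 0.0243]
tcp_rot: [3.089, 0.567, 0.004]
wrist_force: [1.0, -0.7, 4.8]
width: 0.717
```

Call:
drive_tool([
  {"hand": 0.72, "offset": [0, 0, -0.3], "angular": [0, 0, 0]},
  {"hand": 0.72, "offset": [0, 0, -0.6], "angular": [0, 0, 0]},
  {"hand": 0.72, "offset": [0, 0, -0.6], "angular": [0, 0, 0]},
])

```text
time: 3.75
tool_pos: [0.4585, -0.0602, 0.0187]
tcp_rot: [3.088, 0.568, 0.004]
wrist_force: [0.2, -3.7, 8.3]
width: 0.717
```

Call:
drive_tool([
  {"hand": 0.72, "offset": [0, 0, -0.2], "angular": [0, 0, 0]},
  {"hand": 0.72, "offset": [0, 0, -0.4], "angular": [0, 0, 0]},
  {"hand": 0.72, "offset": [0, 0, -0.4], "angular": [0, 0, 0]},
])

```text
time: 4.12
tool_pos: [0.459, -0.061, 0.0154]
tcp_rot: [3.086, 0.569, 0.005]
wrist_force: [-0.8, -6.9, 12.2]
width: 0.72
```

Run:
```python
from h import *
S=bot.read_camera("scene")["frame"]; W=bot.read_camera("wrist")
pickle.dump(W,open("w2.pkl","wb"))
a=cv2.resize(S[215:315,240:390],(600,400),interpolation=cv2.INTER_CUBIC); b=W["frame"][:200,150:550]
b=cv2.resize(b,(400,200)); 
cv2.imwrite("pics/p2.png",np.vstack([a,np.hstack([b,np.zeros((200,200,3),np.uint8)])]))
cv2.imwrite("pics/w2.png",W["frame"])
s=bot.read_state(); print(s["tool_pos"],s["wrist_force"],s["torque"])
```

```text
[ 0.45897884 -0.06096836  0.01546875] [-1.32214917 -6.35730567 12.21396355] [-0.69835439  0.37091698  0.06707505]
```

View pics/p2.png

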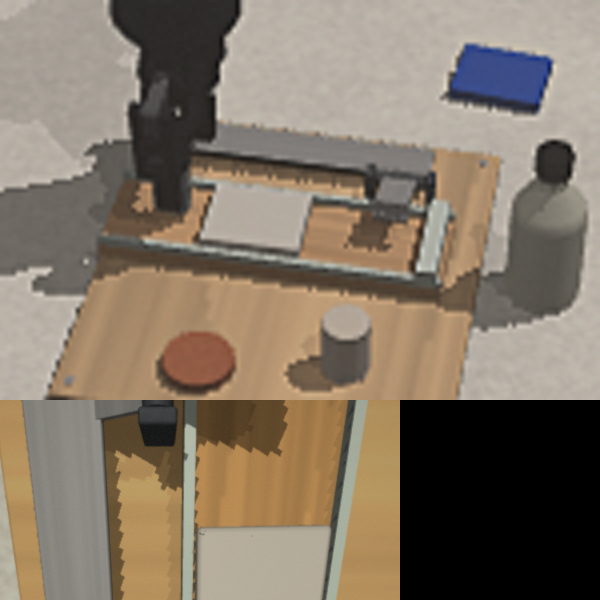

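View pics/w2.png

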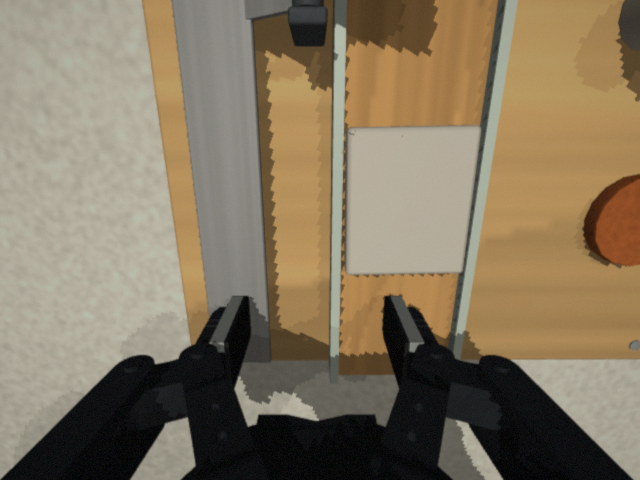

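Call:
drive_tool([
  {"hand": 0.72, "offset": [0.1, -0.2, -0.1], "angular": [0, 0, 0]},
  {"hand": 0.72, "offset": [0.1, -0.3, -0.2], "angular": [0, 0, 0]},
  {"hand": 0.72, "offset": [0.1, -0.3, -0.2], "angular": [0, 0, 0]},
])

```text
time: 4.6
tool_pos: [0.4592, -0.062, 0.0139]
tcp_rot: [-3.09, -0.567, -0.003]
wrist_force: [-4.6, 2.4, 20.2]
width: 0.72
```

Run:
```python
from h import *
s=bot.read_state(); print(s["tool_pos"],s["wrist_force"])
d=pickle.load(open("c1.pkl","rb"))
c=bot.read_camera("scene"); W=bot.read_camera("wrist"); J=np.load("jig.npz");R,t=J["R"],J["t"]
# bar edges: gray (low saturation, mid V) along scans in both views at fixed lane x, for assumed heights
def prof(c,x,z,ys=np.arange(40,110,1.)):
    out=[]
    for y in ys:
        u,v=proj(c,np.r_[R@[x/1e3,y/1e3]+t,z/1e3]); b=c["frame"][int(round(v)),int(round(u))].astype(int); out.append(b.max()-b.min())
    return np.array(out)
# sat is low on the bar: list apparent y-extents on planes
for z in (20,22,24):
    for n,cc,xs in(("scene",c,(-20,0,20)),("wrist",W,(-40,-20))):
        for x in xs:
            p=prof(cc,x,z); ys=np.arange(40,110); k=ys[p<22]; k=k[(k>45)&(k<104)]
            print(z,n,x,(k.min(),k.max()) if len(k) else None)
```

```text
[ 0.45924182 -0.06201206  0.01385367] [-4.55565459  2.38190027 20.18187221]
20 scene -20 (np.int64(55), np.int64(103))
20 scene 0 (np.int64(55), np.int64(103))
20 scene 20 (np.int64(46), np.int64(103))
20 wrist -40 (np.int64(60), np.int64(103))
20 wrist -20 (np.int64(61), np.int64(103))
22 scene -20 (np.int64(53), np.int64(103))
22 scene 0 (np.int64(53), np.int64(103))
22 scene 20 (np.int64(46), np.int64(103))
22 wrist -40 (np.int64(60), np.int64(103))
22 wrist -20 (np.int64(60), np.int64(102))
24 scene -20 (np.int64(50), np.int64(103))
24 scene 0 (np.int64(50), np.int64(103))
24 scene 20 (np.int64(46), np.int64(103))
24 wrist -40 (np.int64(60), np.int64(102))
24 wrist -20 (np.int64(60), np.int64(103))
```

The force has risen steeply to 20 N at TCP z = 13.9 mm, so the bar is on its limit. I'll ease off 1 mm and push along the lane.

Call:
drive_tool([
  {"hand": 0.72, "offset": [0.33, 0.13, 0.1], "angular": [0, 0, 0]},
  {"hand": 0.72, "offset": [0.93, 0.36, 0.1], "angular": [0, 0, 0]},
  {"hand": 0.72, "offset": [1.4, 0.54, 0.1], "angular": [0, 0, 0]},
  {"hand": 0.72, "offset": [1.87, 0.72, 0.1], "angular": [0, 0, 0]},
  {"hand": 0.72, "offset": [2.33, 0.9, 0.1], "angular": [0, 0, 0]},
  {"hand": 0.72, "offset": [2.8, 1.07, 0.1], "angular": [0, 0, 0]},
  {"hand": 0.72, "offset": [2.8, 1.07, 0.1], "angular": [0, 0, 0]},
])

```text
time: 5.58
tool_pos: [0.4824, -0.0519, 0.0137]
tcp_rot: [-3.088, -0.571, 0.013]
wrist_force: [-13.9, -3.6, 25.9]
width: 0.723
```

Run:
```python
from h import *
s=bot.read_state(); J=np.load("jig.npz");R,t=J["R"],J["t"]; print(s["tool_pos"],s["wrist_force"],"lane",R.T@(s["tool_pos"][:2]-t)*1e3)
S=bot.read_camera("scene"); W=bot.read_camera("wrist"); pickle.dump((S,W),open("c3.pkl","wb"))
a=cv2.resize(S["frame"][215:315,240:390],(600,400),interpolation=cv2.INTER_CUBIC)
b=W["frame"][0:400,150:500]; b=cv2.resize(b,(200,200))
a2=np.full((600,800,3),0,np.uint8); a2[:400,:600]=a; w=cv2.resize(W["frame"],(267,200)); a2[400:,:267]=w; a2[400:,300:700]=cv2.resize(W["frame"][0:200,150:550],(400,200))
cv2.imwrite("pics/p3.png",a2)
```

```text
[ 0.4823717  -0.05192717  0.01369393] [-13.94619761  -3.57345046  25.87020337] lane [-66.772305    36.82511344]
```

View pics/p3.png

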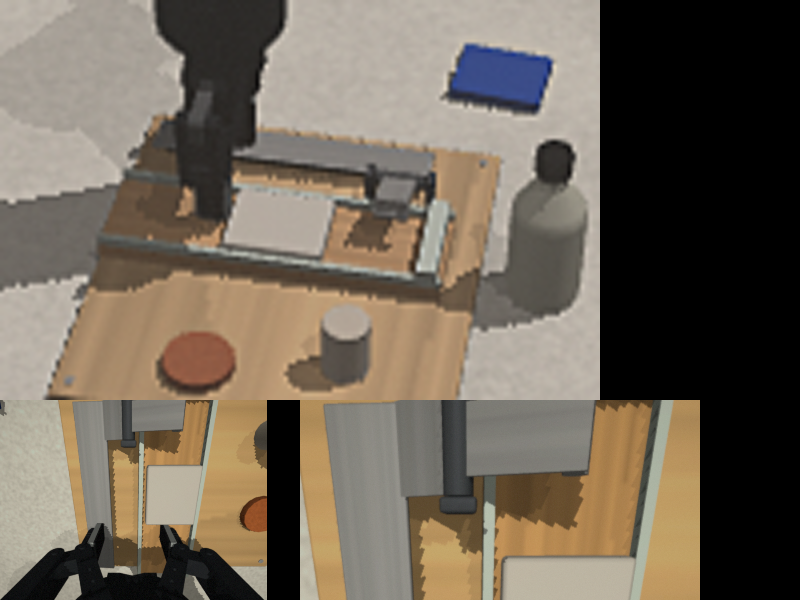

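The tile is moving in front of the lane finger, and the nose is clearly raised. The press is heavier than needed, so I'll ease off another 1 mm and continue.

Call:
drive_tool([
  {"hand": 0.72, "offset": [0.47, 0.18, 0.1], "angular": [0, 0, 0]},
  {"hand": 0.72, "offset": [0.93, 0.36, 0.1], "angular": [0, 0, 0]},
  {"hand": 0.72, "offset": [1.4, 0.54, 0.1], "angular": [0, 0, 0]},
  {"hand": 0.72, "offset": [1.87, 0.72, 0.1], "angular": [0, 0, 0]},
  {"hand": 0.72, "offset": [2.33, 0.9, 0.1], "angular": [0, 0, 0]},
  {"hand": 0.72, "offset": [2.8, 1.07, 0.1], "angular": [0, 0, 0]},
  {"hand": 0.72, "offset": [3.27, 1.25, 0.1], "angular": [0, 0, 0]},
  {"hand": 0.72, "offset": [3.73, 1.43, 0.1], "angular": [0, 0, 0]},
])

```text
time: 6.68
tool_pos: [0.52, -0.0378, 0.0143]
tcp_rot: [-3.089, -0.57, 0.011]
wrist_force: [-11.9, -4.0, 19.5]
width: 0.721
```

Run:
```python
from h import *
s=bot.read_state(); J=np.load("jig.npz");R,t=J["R"],J["t"]; print(s["tool_pos"],s["wrist_force"],"lane",R.T@(s["tool_pos"][:2]-t)*1e3)
```

```text
[ 0.52002928 -0.03780274  0.01428614] [-11.91896433  -3.98326579  19.49415165] lane [-26.55354504  36.61642933]
```

Call:
drive_tool([
  {"hand": 0.72, "offset": [0.37, 0.14, 0], "angular": [0, 0, 0]},
  {"hand": 0.72, "offset": [0.75, 0.29, 0], "angular": [0, 0, 0]},
  {"hand": 0.72, "offset": [1.12, 0.43, 0], "angular": [0, 0, 0]},
  {"hand": 0.72, "offset": [1.3, 0.5, 0], "angular": [0, 0, 0]},
  {"hand": 0.72, "offset": [1.3, 0.5, 0], "angular": [0, 0, 0]},
])

```text
time: 7.3
tool_pos: [0.5334, -0.0327, 0.0144]
tcp_rot: [-3.089, -0.57, 0.01]
wrist_force: [-9.8, -2.9, 17.7]
width: 0.719
```

Call:
drive_tool([
  {"hand": 0.72, "offset": [0.19, 0.07, 0], "angular": [0, 0, 0]},
  {"hand": 0.72, "offset": [0.28, 0.11, 0], "angular": [0, 0, 0]},
  {"hand": 0.72, "offset": [0.28, 0.11, 0], "angular": [0, 0, 0]},
])

```text
time: 7.68
tool_pos: [0.5336, -0.0325, 0.0142]
tcp_rot: [-3.089, -0.572, 0.018]
wrist_force: [-16.9, -7.2, 24.1]
width: 0.718
```

The TCP stalled at lane x ≈ −12 as the lane force rose, so the tile looks home. I'll check by picture before easing back.

Run:
```python
from h import *
J=np.load("jig.npz");R,t=J["R"],J["t"]
S=bot.read_camera("scene"); W=bot.read_camera("wrist"); T=bot.read_camera("top"); pickle.dump((S,W,T),open("c4.pkl","wb"))
a2=np.zeros((600,800,3),np.uint8); a2[:400,:500]=cv2.resize(S["frame"][225:305,280:380],(500,400),interpolation=cv2.INTER_CUBIC)
a2[:,500:]=cv2.resize(T["frame"][190:310,300:360],(300,600),interpolation=cv2.INTER_CUBIC)
a2[400:,:267]=cv2.resize(W["frame"],(267,200)); cv2.imwrite("pics/p4.png",a2)
P=lambda c,x,y,z:proj(c,np.r_[R@[x/1e3,y/1e3]+t,(z+18)/1e3])
for x,y in[(0,-25),(60,-25),(0,25),(60,25)]:
    u=P(S,x,y,10); v=P(T,x,y,10); print(x,y,"scenecrop",(u-[280,225])*5,"topcrop",[500,0]+(v-[300,190])*5)
```

```text
0 -25 scenecrop [188.37895962 267.03062405] topcrop [730.05428039 196.18095258]
60 -25 scenecrop [315.43552849 283.97601678] topcrop [684.58050923  75.35517321]
0 25 scenecrop [208.26054136 195.46287896] topcrop [626.55208105 232.84073651]
60 25 scenecrop [331.59045504 211.38558585] topcrop [581.97838903 111.42933583]
```

View pics/p4.png

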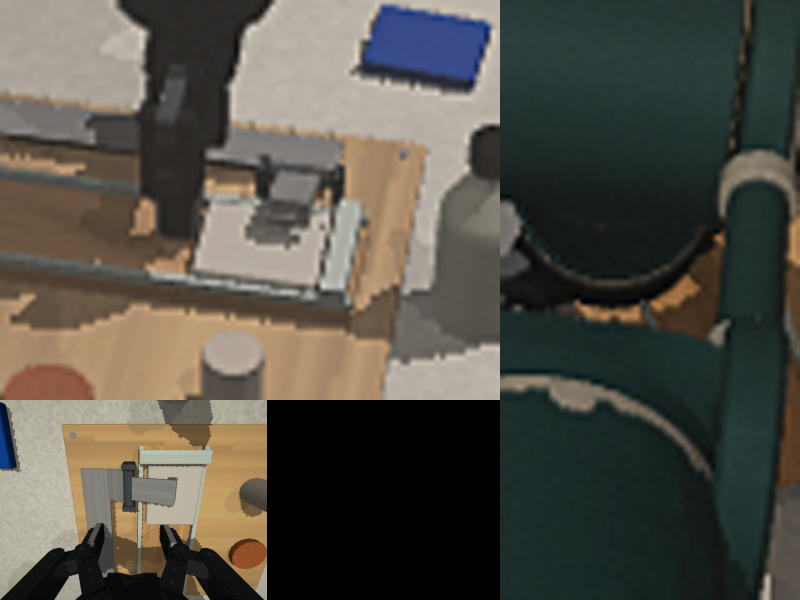

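Run:
```python
from h import *
J=np.load("jig.npz");R,t=J["R"],J["t"]
S,W,T=pickle.load(open("c4.pkl","rb"))
# lane-direction scan of colour in wrist at tile top height, several y
for y in (-22,-18,-14):
    r=[]
    for x in list(range(-6,4))+list(range(54,66)):
        u,v=proj(W,np.r_[R@[x/1e3,y/1e3]+t,.028]); b=W["frame"][int(round(v)),int(round(u))].astype(int); r.append(f"{x}:{b[0]-b[2]},{b.sum()//3}")
    print(y," ".join(r))
for y in (0,12,18):
    r=[]
    for x in range(-6,4):
        u,v=proj(W,np.r_[R@[x/1e3,y/1e3]+t,.028]); b=W["frame"][int(round(v)),int(round(u))].astype(int); r.append(f"{x}:{b[0]-b[2]},{b.sum()//3}")
    print(y," ".join(r))
```

```text
-22 -6:-53,98 -5:-16,76 -4:-24,81 -3:-56,103 -2:-15,78 -1:-26,88 0:-22,145 1:-24,177 2:-25,175 3:-24,175 54:-24,175 55:-25,174 56:-26,174 57:-25,174 58:-22,165 59:-17,112 60:-5,56 61:-7,159 62:-7,177 63:-9,178 64:-10,175 65:-9,173
-18 -6:-97,127 -5:-98,128 -4:-97,129 -3:-96,129 -2:-99,126 -1:-92,129 0:-31,146 1:-24,174 2:-24,177 3:-24,175 54:-25,176 55:-24,176 56:-26,176 57:-26,174 58:-25,164 59:-17,112 60:-28,62 61:-7,158 62:-9,176 63:-7,176 64:-9,176 65:-9,175
-14 -6:-106,144 -5:-107,142 -4:-108,143 -3:-106,143 -2:-106,145 -1:-105,143 0:-34,149 1:-25,176 2:-26,176 3:-25,176 54:-26,176 55:-27,175 56:-26,176 57:-26,174 58:-23,163 59:-12,70 60:-32,64 61:-9,158 62:-9,177 63:-8,178 64:-8,178 65:-8,175
0 -6:-3,80 -5:-2,78 -4:-5,79 -3:-16,85 -2:-85,124 -1:-81,114 0:-28,140 1:-26,178 2:-26,176 3:-26,176
12 -6:-97,129 -5:-96,130 -4:-98,129 -3:-96,130 -2:-96,130 -1:-92,132 0:-31,144 1:-25,176 2:-25,177 3:-28,179
18 -6:-103,140 -5:-102,140 -4:-107,140 -3:-106,141 -2:-105,141 -1:-100,142 0:-32,147 1:-26,176 2:-26,179 3:-27,178
```

The tile's rear edge is at lane x = 0.0 across its width and its front edge is at the stop (60). I'll make one extra nudge to confirm the stall, then ease back with the bar still down.

Call:
drive_tool([
  {"hand": 0.72, "offset": [0.19, 0.07, 0.05], "angular": [0, 0, 0]},
  {"hand": 0.72, "offset": [0.19, 0.07, 0.05], "angular": [0, 0, 0]},
])

```text
time: 8.07
tool_pos: [0.5352, -0.0318, 0.0143]
tcp_rot: [-3.089, -0.569, 0.019]
wrist_force: [-16.4, -8.2, 22.0]
width: 0.721
```

Call:
drive_tool([
  {"hand": 0.72, "offset": [-0.28, -0.11, 0], "angular": [0, 0, 0]},
  {"hand": 0.72, "offset": [-0.65, -0.25, 0], "angular": [0, 0, 0]},
  {"hand": 0.72, "offset": [-1.03, -0.4, 0], "angular": [0, 0, 0]},
  {"hand": 0.72, "offset": [-1.4, -0.54, 0], "angular": [0, 0, 0]},
  {"hand": 0.72, "offset": [-1.4, -0.54, 0], "angular": [0, 0, 0]},
])

```text
time: 8.7
tool_pos: [0.5308, -0.0354, 0.0166]
tcp_rot: [3.09, 0.565, 0.013]
wrist_force: [3.5, 2.7, 9.8]
width: 0.72
```

Run:
```python
from h import *
J=np.load("jig.npz");R,t=J["R"],J["t"]
s=bot.read_state();print(s["tool_pos"],s["wrist_force"],R.T@(s["tool_pos"][:2]-t)*1e3)
W=bot.read_camera("wrist")
for y in (-22,-14,-7,12,18):
    r=[]
    for x in list(range(-4,4))+list(range(57,63)):
        u,v=proj(W,np.r_[R@[x/1e3,y/1e3]+t,.028]); b=W["frame"][int(round(v)),int(round(u))].astype(int); r.append(f"{x}:{b[0]-b[2]},{b.sum()//3}")
    print(y," ".join(r))
```

```text
[ 0.53077984 -0.03538094  0.01660775] [3.51247607 2.68182964 9.8474016 ] [-15.64520031  35.0519125 ]
-22 -4:-51,98 -3:-67,107 -2:-22,82 -1:-37,90 0:-54,100 1:-21,113 2:-24,166 3:-24,175 57:-26,174 58:-26,173 59:-23,156 60:-12,80 61:-6,143 62:-9,176
-14 -4:-106,142 -3:-109,142 -2:-107,144 -1:-107,143 0:-102,140 1:-85,135 2:-25,168 3:-24,173 57:-26,173 58:-25,176 59:-17,125 60:-11,81 61:-10,146 62:-9,176
-7 -4:-94,126 -3:-95,128 -2:-96,126 -1:-95,127 0:-96,128 1:-80,126 2:-24,168 3:-26,175 57:-27,174 58:-25,165 59:-16,99 60:-11,79 61:-9,147 62:-7,177
12 -4:-107,141 -3:-105,142 -2:-106,140 -1:-106,142 0:-108,142 1:-71,123 2:-24,156 3:-25,177 57:-26,177 58:-28,177 59:-22,158 60:-9,66 61:-9,154 62:-8,178
18 -4:-102,140 -3:-104,137 -2:-104,140 -1:-104,140 0:-104,137 1:-71,124 2:-25,161 3:-26,176 57:-26,177 58:-26,177 59:-23,164 60:-10,77 61:-8,158 62:-10,178
```

The nudge did advance the tool about 1.7 mm, so the earlier stall was partly friction on the bar. I'll push again with this lighter press until it stalls clearly.

Call:
drive_tool([
  {"hand": 0.72, "offset": [0.28, 0.11, -0.02], "angular": [0, 0, 0]},
  {"hand": 0.72, "offset": [0.56, 0.21, -0.02], "angular": [0, 0, 0]},
  {"hand": 0.72, "offset": [0.84, 0.32, -0.02], "angular": [0, 0, 0]},
  {"hand": 0.72, "offset": [1.03, 0.4, 0], "angular": [0, 0, 0]},
  {"hand": 0.72, "offset": [1.03, 0.4, 0], "angular": [0, 0, 0]},
])

```text
time: 9.38
tool_pos: [0.5355, -0.0328, 0.0147]
tcp_rot: [3.089, 0.569, -0.006]
wrist_force: [-7.6, -3.9, 12.3]
width: 0.72
```

Call:
drive_tool([
  {"hand": 0.72, "offset": [0.19, 0.07, 0.05], "angular": [0, 0, 0]},
  {"hand": 0.72, "offset": [0.28, 0.11, 0.05], "angular": [0, 0, 0]},
  {"hand": 0.72, "offset": [0.28, 0.11, 0.05], "angular": [0, 0, 0]},
])

```text
time: 9.75
tool_pos: [0.5355, -0.0327, 0.0146]
tcp_rot: [3.088, 0.57, -0.015]
wrist_force: [-13.1, -8.8, 16.0]
width: 0.723
```

Call:
drive_tool([
  {"hand": 0.72, "offset": [0.19, 0.07, 0.05], "angular": [0, 0, 0]},
  {"hand": 0.72, "offset": [0.28, 0.11, 0.05], "angular": [0, 0, 0]},
  {"hand": 0.72, "offset": [0.28, 0.11, 0.05], "angular": [0, 0, 0]},
])

```text
time: 10.12
tool_pos: [0.5356, -0.0325, 0.0146]
tcp_rot: [3.088, 0.57, -0.024]
wrist_force: [-18.1, -13.2, 20.2]
width: 0.721
```

```bash
cat > scan.py <<'E'
from h import *
J=np.load("jig.npz");R,t=J["R"],J["t"]
s=bot.read_state();print(s["time"],s["tool_pos"],s["wrist_force"],R.T@(s["tool_pos"][:2]-t)*1e3)
W=bot.read_camera("wrist")
cv2.imwrite("pics/w%d.png"%(s["time"]*100),W["frame"])
for y in (-22,-14,-7,12,18):
    r=[]
    for x in list(np.arange(-2,4,.5))+list(np.arange(57,62.5,.5)):
        u,v=proj(W,np.r_[R@[x/1e3,y/1e3]+t,.028]); b=cv2.getRectSubPix(W["frame"],(1,1),(float(u),float(v)))[0,0].astype(int); r.append(f"{x}:{b.sum()//3}")
    print(y," ".join(r))
E
python3 scan.py
```

```text
10.125 [ 0.53555652 -0.03254955  0.01458291] [-18.09093582 -13.20731099  20.17163536] [-10.173444    35.99707973]
-22 -2.0:86 -1.5:90 -1.0:91 -0.5:90 0.0:89 0.5:91 1.0:105 1.5:136 2.0:160 2.5:172 3.0:176 3.5:177 57.0:176 57.5:175 58.0:174 58.5:174 59.0:158 59.5:109 60.0:89 60.5:125 61.0:162 61.5:177 62.0:177
-14 -2.0:144 -1.5:144 -1.0:144 -0.5:144 0.0:143 0.5:139 1.0:138 1.5:145 2.0:161 2.5:172 3.0:175 3.5:176 57.0:160 57.5:170 58.0:174 58.5:172 59.0:143 59.5:96 60.0:91 60.5:127 61.0:164 61.5:175 62.0:177
-7 -2.0:126 -1.5:126 -1.0:127 -0.5:127 0.0:127 0.5:126 1.0:130 1.5:144 2.0:163 2.5:173 3.0:176 3.5:177 57.0:177 57.5:175 58.0:150 58.5:109 59.0:96 59.5:85 60.0:90 60.5:128 61.0:164 61.5:178 62.0:177
12 -2.0:130 -1.5:130 -1.0:130 -0.5:129 0.0:129 0.5:128 1.0:130 1.5:145 2.0:165 2.5:175 3.0:178 3.5:178 57.0:178 57.5:178 58.0:177 58.5:171 59.0:131 59.5:79 60.0:86 60.5:133 61.0:169 61.5:177 62.0:179
18 -2.0:139 -1.5:139 -1.0:139 -0.5:139 0.0:139 0.5:136 1.0:136 1.5:149 2.0:166 2.5:176 3.0:179 3.5:179 57.0:177 57.5:178 58.0:178 58.5:172 59.0:157 59.5:134 60.0:104 60.5:135 61.0:169 61.5:178 62.0:178
```

Now it is a hard stall: 6 mm of further command moved the tool less than 0.3 mm, and the lane force rose to 21 N. The tile is home. I'll ease back with the bar still down, then check.

Call:
drive_tool([
  {"hand": 0.72, "offset": [-0.37, -0.14, -0.05], "angular": [0, 0, 0]},
  {"hand": 0.72, "offset": [-0.75, -0.29, -0.1], "angular": [0, 0, 0]},
  {"hand": 0.72, "offset": [-1.12, -0.43, -0.15], "angular": [0, 0, 0]},
  {"hand": 0.72, "offset": [-1.5, -0.57, -0.15], "angular": [0, 0, 0]},
  {"hand": 0.72, "offset": [-1.87, -0.72, -0.15], "angular": [0, 0, 0]},
  {"hand": 0.72, "offset": [-2.05, -0.79, -0.15], "angular": [0, 0, 0]},
  {"hand": 0.72, "offset": [-2.05, -0.79, -0.15], "angular": [0, 0, 0]},
])

```text
time: 11.05
tool_pos: [0.5274, -0.0373, 0.0167]
tcp_rot: [3.089, 0.565, 0.016]
wrist_force: [4.6, 2.5, 10.0]
width: 0.721
```

```bash
python3 scan.py
python3 - <<'E'
import cv2,glob,os
f=max(glob.glob("pics/w*.png"),key=os.path.getmtime)
cv2.imwrite("pics/z1.png",cv2.resize(cv2.imread(f)[60:360,180:580],(800,600),interpolation=cv2.INTER_CUBIC))
E
```

```text
11.05 [ 0.52738689 -0.03733536  0.0166571 ] [4.55292909 2.48509034 9.97482397] [-19.51166528  34.43358589]
-22 -2.0:103 -1.5:101 -1.0:100 -0.5:97 0.0:90 0.5:81 1.0:95 1.5:134 2.0:159 2.5:171 3.0:174 3.5:174 57.0:174 57.5:174 58.0:175 58.5:172 59.0:155 59.5:105 60.0:78 60.5:91 61.0:137 61.5:167 62.0:175
-14 -2.0:144 -1.5:143 -1.0:142 -0.5:141 0.0:137 0.5:135 1.0:132 1.5:140 2.0:161 2.5:174 3.0:175 3.5:176 57.0:174 57.5:174 58.0:175 58.5:171 59.0:136 59.5:92 60.0:78 60.5:91 61.0:137 61.5:169 62.0:176
-7 -2.0:127 -1.5:127 -1.0:126 -0.5:126 0.0:128 0.5:126 1.0:129 1.5:141 2.0:164 2.5:175 3.0:175 3.5:175 57.0:175 57.5:175 58.0:162 58.5:116 59.0:94 59.5:86 60.0:72 60.5:91 61.0:138 61.5:169 62.0:177
12 -2.0:142 -1.5:143 -1.0:142 -0.5:141 0.0:141 0.5:130 1.0:126 1.5:144 2.0:166 2.5:175 3.0:176 3.5:176 57.0:177 57.5:176 58.0:177 58.5:171 59.0:125 59.5:77 60.0:66 60.5:95 61.0:144 61.5:173 62.0:178
18 -2.0:138 -1.5:139 -1.0:138 -0.5:132 0.0:116 0.5:104 1.0:118 1.5:144 2.0:166 2.5:176 3.0:176 3.5:178 57.0:177 57.5:179 58.0:177 58.5:175 59.0:159 59.5:125 60.0:75 60.5:95 61.0:145 61.5:172 62.0:178
```

View pics/z1.png

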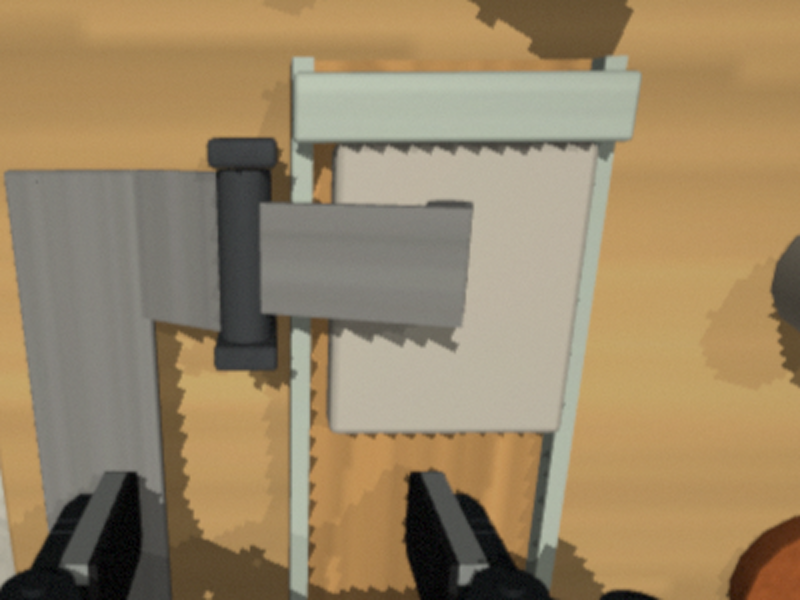

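The crop shows the tile square against the stop (edge at row ~143) under the raised nose, with the fingers clear of its rear edge (row 432). I'll raise slowly to let the bar up, then move clear.

Call:
drive_tool([
  {"hand": 0.72, "offset": [0, 0, 0.3], "angular": [0, 0, 0]},
  {"hand": 0.72, "offset": [0, 0, 0.6], "angular": [0, 0, 0]},
  {"hand": 0.72, "offset": [0, 0, 0.9], "angular": [0, 0, 0]},
  {"hand": 0.72, "offset": [0, 0, 1.2], "angular": [0, 0, 0]},
  {"hand": 0.72, "offset": [0, 0, 1.6], "angular": [0, 0, 0]},
  {"hand": 0.72, "offset": [0, 0, 2.2], "angular": [0, 0, 0]},
  {"hand": 0.72, "offset": [0, 0, 3], "angular": [0, 0, 0]},
  {"hand": 0.72, "offset": [0, 0, 4], "angular": [0, 0, 0]},
])

```text
time: 12.1
tool_pos: [0.522, -0.0375, 0.0538]
tcp_rot: [-3.09, -0.568, 0.0]
wrist_force: [0.4, 0.4, -0.6]
width: 0.72
```

Call:
drive_tool([
  {"hand": 0.72, "offset": [0, 0, 3], "angular": [0, 0, 0]},
  {"hand": 0.72, "offset": [0, 0, 6], "angular": [0, 0, 0]},
  {"hand": 0.72, "offset": [0, 0, 9], "angular": [0, 0, 0]},
  {"hand": 0.72, "offset": [0, 0, 12], "angular": [0, 0, 0]},
  {"hand": 0.72, "offset": [-3, 0, 12], "angular": [0, 0, 0]},
  {"hand": 0.72, "offset": [-6, 0, 12], "angular": [0, 0, 0]},
  {"hand": 0.72, "offset": [-6, 0, 12], "angular": [0, 0, 0]},
])

```text
time: 12.98
tool_pos: [0.4605, -0.0374, 0.1736]
tcp_rot: [3.09, 0.567, -0.0]
wrist_force: [0.8, 0.0, -0.3]
width: 0.72
```

```bash
python3 scan.py
python3 - <<'E'
from h import *
S=bot.read_camera("scene")["frame"]; W=bot.read_camera("wrist")["frame"]
a=np.zeros((600,800,3),np.uint8); a[:300,:450]=cv2.resize(S[225:325,245:395],(450,300),interpolation=cv2.INTER_CUBIC); a[:300,450:]=cv2.resize(S[235:290,310:374],(350,300),interpolation=cv2.INTER_CUBIC)
a[300:,:400]=cv2.resize(W,(400,300)); a[300:,400:]=cv2.resize(W[0:240,180:500],(400,300)); cv2.imwrite("pics/z2.png",a)
E
```

```text
12.975 [ 0.4604913  -0.03742819  0.17364491] [ 0.81506627  0.0019475  -0.32957122] [-82.05671521  58.16426016]
-22 -2.0:59 -1.5:56 -1.0:56 -0.5:58 0.0:61 0.5:76 1.0:93 1.5:112 2.0:129 2.5:142 3.0:150 3.5:153 57.0:156 57.5:156 58.0:156 58.5:156 59.0:145 59.5:124 60.0:98 60.5:73 61.0:76 61.5:95 62.0:121
-14 -2.0:62 -1.5:54 -1.0:55 -0.5:57 0.0:60 0.5:75 1.0:92 1.5:113 2.0:131 2.5:145 3.0:153 3.5:155 57.0:156 57.5:156 58.0:157 58.5:154 59.0:138 59.5:116 60.0:93 60.5:73 61.0:76 61.5:96 62.0:123
-7 -2.0:73 -1.5:57 -1.0:54 -0.5:54 0.0:59 0.5:75 1.0:93 1.5:114 2.0:132 2.5:146 3.0:155 3.5:157 57.0:158 57.5:158 58.0:153 58.5:142 59.0:121 59.5:100 60.0:82 60.5:69 61.0:76 61.5:96 62.0:123
12 -2.0:66 -1.5:61 -1.0:60 -0.5:60 0.0:62 0.5:76 1.0:93 1.5:115 2.0:134 2.5:149 3.0:155 3.5:157 57.0:160 57.5:160 58.0:159 58.5:153 59.0:129 59.5:98 60.0:73 60.5:64 61.0:77 61.5:101 62.0:128
18 -2.0:65 -1.5:60 -1.0:60 -0.5:60 0.0:61 0.5:78 1.0:97 1.5:117 2.0:134 2.5:147 3.0:154 3.5:156 57.0:159 57.5:159 58.0:159 58.5:159 59.0:145 59.5:119 60.0:92 60.5:69 61.0:82 61.5:104 62.0:130
```

View pics/z2.png

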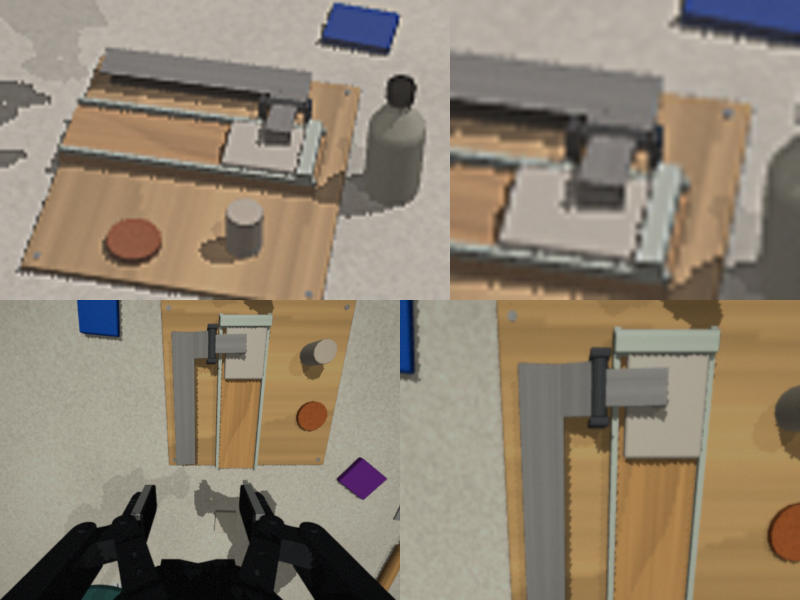

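The pictures show the nose down on the tile (top right crop, about (600,195)) and the tile against the stop. The disc, prop and bottle look unmoved, and the robot is clear. I'll hand in.

```bash
python3 -c "
from workcell import bot
print(bot.finish_job())"
```

```text
the job is handed in; nothing more can be done
None
```

The tile is loaded in the jig and held by the clip. I pressed the thumb bar down to its limit with one fingertip while the other pushed the tile under the nose to the stop. I then eased back about 9 mm with the bar still down, let the bar up slowly, moved clear and handed in at about 13 s.

**Last checks:**
- **Stop:** the final push was a hard stall, with 6 mm more commanded, under 0.3 mm of movement and about 21 N along the lane.
- **Tile:** it sits square against the stop, and its position did not change when the clip came down.
- **Clip:** the nose rests on the tile.
- **Surroundings:** the disc, prop and bottle look unmoved in the last picture, and the wrist force was about 0–1 N once the arm was clear.

**Disagreements:**
- My first reading of "home" was wrong: it was partly friction on the bar, and the next nudge moved the tile about 1.5 mm further. I pushed again with a lighter press.
- The final image puts the rear edge at about lane x = +1.4 mm rather than 0. That is within the calibration error and the tile's rounded edges.
- Vertical force while sliding reached about 26 N, more than the 9 N needed to bottom the bar but well under the limits.

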